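# Fetch the crucible from behind the reagent bottles

### The job

The crucible has to go on the balance, but three reagent bottles stand around it in the blue rack: first stand all three bottles on the steel tray, then set the crucible gently in the middle of the balance pan, and only then put each bottle back in the rack just where it stood at the start. Keep everything upright and leave the flask, the wash bottle and the mortar alone.

Things in the scene. Friction and masses are not known exactly. Their poses are not given: they have to be found in the camera images.
- crucible_center (a point): Squat lidded crucible of white porcelain, round: 52 mm diameter up to a height of 28 mm, lid 55 mm diameter from 28 to 36 mm, and on it a small knob up to 44 mm; 0.08 to 0.17 kg. It stands in the rack behind one bottle and between the two others. The point lies on its axis, 18 mm above its underside. Its z axis points up when it stands.
- round_bottle_center (a point): Round amber glass bottle with a paper label and black screw cap: 52 mm diameter with straight wall up to 74 mm, then a shoulder, cap 30 mm diameter, 100 mm tall in all; 0.15 to 0.31 kg. The point lies on its axis, 50 mm above its underside. Its z axis points up when it stands.
- square_bottle_center (a point): Square white plastic bottle with a round grey cap: 46 x 46 mm with flat upright sides up to 76 mm, cap 32 mm diameter, 100 mm tall in all; 0.14 to 0.28 kg. The point lies on its axis, 50 mm above its underside. Its x and y axes are square to its sides. Its z axis points up when it stands.
- slim_bottle_center (a point): Slim round aluminium bottle with a small black ball stopper: 44 mm diameter with straight wall up to 80 mm, 106 mm tall in all; 0.12 to 0.24 kg. The point lies on its axis, 53 mm above its underside. Its z axis points up when it stands.
- rack: Low blue-painted rack, a fixed shallow tray 170 mm (its x) by 200 mm (its y), rim 16 mm high, walls and floor 5 mm thick, that holds the crucible and the three bottles at the start. Origin at the centre of its underside on the bench, x roughly away from the robot, z up. In its frame the crucible stands at about x +40, y 0 mm; one bottle in front of it at about x -35, y 0; two beside it at about x +30, y +60 and -60; which bottle is where varies.
- tray: Empty shallow tray of bare steel, fixed, 130 mm (its x) by 260 mm (its y), rim 12 mm high, walls and floor 4 mm thick: the side area for the bottles. Origin at the centre of its underside on the bench, z up. It lies between the rack and the balance; which of those is on the left and which on the right varies.
- pan (a point): Centre of the top face of the balance's round steel pan, 110 mm diameter, 55 mm above the bench. The balance is fixed: a white case of 200 (x) by 160 (y) by 42 mm with a dark display; the pan's centre is 25 mm towards +x of the case's centre. The pan does not yield.
- flask_center (a point): Bystander: conical glass flask, 72 mm wide at the foot, 108 mm tall. Point on its axis, 54 mm up.
- wash_bottle_center (a point): Bystander: white wash bottle with red cap and a thin bent spout, 60 mm diameter, about 163 mm tall. Point on its axis, 60 mm up.
- mortar_center (a point): Bystander: white porcelain mortar bowl, 80 mm wide, 48 mm tall. Point on its axis, 24 mm up.
Things that resemble listed ones, but are neither listed nor needed, are in the scene too. Leave any orange or red look-alike of the part that bears crucible_center alone.

How it is judged:
By the outcome, as a careful person would: the job done as asked, in the order asked, and still so for the second after the job is handed in, with the robot touching nothing.
It also fails if it takes over 136 s, if anything falls off the work surface, if the arm or the gripper's body presses on something with over 40 N, if the wrist force passes 120 N, or if a joint passes its speed limit or range.

### The arm

A 6-joint arm with a two-finger parallel gripper is mounted at the origin on the work surface. World frame = base frame: x ahead of the robot, y to its left, z up, the work surface at z = 0. Lengths are in mm, angles in rad, forces in N, time in s.
With the tool pointing down it reaches from about 300 to 875 mm from the base axis. Payload 4.2 kg.
Tool frame: the origin (TCP) lies between the finger pads; the fingertips stand bot.finger_overhang ahead of it and the grasp point (between the pads) lies 3 mm ahead of it (bot.finger_overhang is the distance from the TCP to the fingertips, in mm); z points along the fingers, y is the line along which they close (so a half turn about z gives the same grasp; the last joint's range is limited). The gripper opens to 85 mm and grips with 20 to 120 N. Pads are 22 mm wide; open, the fingers measure 114 mm over their backs; the gripper's body (76 mm by 85 mm) begins 54 mm behind the grasp point. The pads swing forward as they close: fully open they stand 13 mm farther back than shut.
Start: joints at [-0.02, 0.32, 1.565, -0, 1.257, -0.02], TCP at [575.012, 0.001, 253.338] pointing down, gripper open.
Joint ranges: [-3.11, 3.11], [-0.84, 2.01], [0.21, 2.61], [-1.34, 4.49], [0.05, 2.63], [-2.56, 2.56]. Speed limits (rad/s): [2.57, 2.57, 3.14, 3.14, 3.14, 3.14].

### API

Orientations are given as a 3x3 rotation matrix whose columns are the frame's x, y, z axes.
In Python, from station import bot, optics, job_done gives the robot as it stands. The module is installed in compiled form; this text tells all that it offers.
- The arm moves only by the shell command python3 -m creep 'ROWS'. ROWS is text: rows parted by semicolons, each of 7 numbers parted by spaces: the shift along the tool's x, y, z in m, then the turn, a rotation vector about the tool's x, y, z in rad, then the closure, from -1 (fully open) to 1 (shut), so that 0 is half open. A call has 1 to 5 rows; each row shifts and turns the commanded pose from where the row before left it, along the tool's axes as they then stand; what a row does not reach is not made up. A row lasts 1/10 s, in which the tool goes at most 50 mm and 8.59 degrees, less where a joint would pass 70% of its speed; a pose out of reach is approached as far as the arm can. A call is refused whole if a number of a shift passes 0.05 or a number of a turn 0.15, either way. A call with a gripper value outside its range is refused whole. The fingers move at their own pace and stop on an object; the grip force is fixed at half the most. Time passes only in rows, so rows that do not move let the fingers close. It gives the time, the measured TCP pose, the force, the opening and the grip force at its end, in the units of the state.
- bot.sense(): the state, without advancing time (a new reading comes with each control period).
- optics.read_camera(name): name is "scene" or "side" or "wrist"; returns (picture, depth): 420x560x3 uint8, blue, green, red; 420x560 float32, mm along the optical axis (not along the pixel's ray), 0 where there is no reading.
- optics.calibration(name): a dict with "mtx" (3x3 intrinsics, pixels), "rvec" (rotation vector, rad) and "tvec" (3), from world to camera coordinates, as OpenCV has them. Camera axes: x right, y down, z forward; pixel columns grow to the right and rows downward; lengths in mm; the calibration is good to about 2 mm. A picture is of the moment at which its call begins: read the wrist's pose just before it. calibration takes no time and is no camera call; for the wrist camera it gives the pose at the moment of the call.
- job_done(): hands the job in; it is judged then, once.
The state is a dict: "t": time; "qpos": joint angles; "qd": joint speeds; "joint_efforts": joint torques, N m; "eef_pos": TCP position; "tool_rot": TCP orientation; "ft_force": force on the tool from outside, world axes, zero at the start; "wrist_torque": the same for the moment, N m; "gripper_width": finger opening in mm; "finger_force": force on a finger pad.
Only numpy, scipy, OpenCV 4.12 (cv2) and the standard library are available. Lean on these libraries where they do the work, as an engineer would, in place of code of your own. Each camera call takes 0.05 s, during which the arm holds its last target. There are 200 camera calls.

## Working session

There is one attempt and no reset: what is moved stays moved. The work goes in short steps, Python scripts to look and compute and a shell command to move; the robot and the scene stay as the last step left them, time stands still between calls to the robot, and variables do not carry over. Pictures are saved under pics/ and viewed, at most 14 in all, crops included, and the job is handed in when it is done.

```bash
mkdir -p pics; ls; cat > h.py <<'E'
import numpy as np,cv2
from station import bot,optics
def shot(n):
    im,d=optics.read_camera(n); c=optics.calibration(n); return im,d,c
def world(d,c):
    R,_=cv2.Rodrigues(np.array(c["rvec"],float)); t=np.array(c["tvec"],float).reshape(3); K=np.array(c["mtx"])
    v,u=np.mgrid[:d.shape[0],:d.shape[1]]
    P=np.stack([(u-K[0,2])/K[0,0]*d,(v-K[1,2])/K[1,1]*d,d],-1)
    return (P-t)@R
def proj(p,c):
    return cv2.projectPoints(np.array(p,float).reshape(-1,1,3),np.array(c["rvec"],float),np.array(c["tvec"],float),np.array(c["mtx"],float),None)[0].reshape(-1,2)
E
python3 - <<'E'
from h import *
s=bot.sense();print(s["t"],s["eef_pos"],np.round(s["tool_rot"],3).tolist(),s["gripper_width"],bot.finger_overhang)
for n in("scene","side","wrist"):
    im,d,c=shot(n);cv2.imwrite(f"pics/{n}0.png",im);np.savez(f"{n}0.npz",im=im,d=d,**{k:np.array(c[k],float) for k in("mtx","rvec","tvec")})
E
```

```text
pics
0.0 [5.74568021e+02 8.17718278e-04 2.52494028e+02] [[0.0, 1.0, -0.002], [1.0, -0.0, 0.0], [0.0, -0.002, -1.0]] 85.47828709337486 22.0
```

View pics/scene0.png

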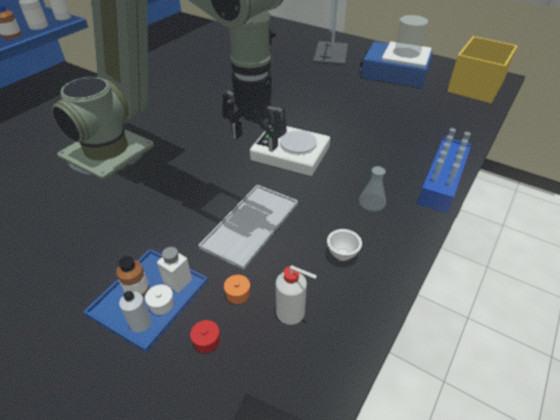

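View pics/side0.png

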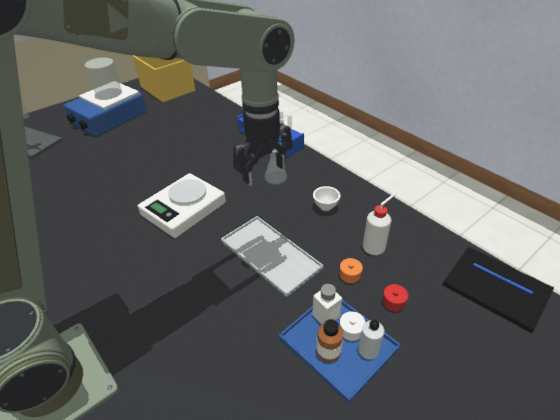

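The rack at scene (148,297) holds the white crucible (160,298), the amber bottle (131,280), the square bottle (174,270) and the aluminium bottle (134,312). Orange (237,289) and red (205,336) are look-alikes. The tray is at (250,225) and the balance pan at (298,142). Next: metric top-down maps from the depth.

```bash
python3 - <<'E'
from h import *
pts=[];cols=[]
for n in("scene","side"):
    z=np.load(n+"0.npz");W=world(z["d"],z);m=z["d"]>0
    print(n,[ (q,np.round(W[q[1],q[0]]).tolist()) for q in ([(148,297),(160,298),(298,142),(250,225),(345,240),(290,300)] if n=="scene" else [(352,325),(187,190),(270,255)])])
    cv2.imwrite(f"pics/{n}_rack.png",cv2.resize(z["im"][235:350,80:250] if n=="scene" else z["im"][250:390,270:420],None,fx=4,fy=4,interpolation=cv2.INTER_CUBIC))
    pts.append(W[m]);cols.append(z["im"][m])
P=np.vstack(pts);C=np.vstack(cols)
np.savez("cloud.npz",P=P,C=C)
# ortho: x up, y left ; x 250..850,y -450..350 
o=np.argsort(P[:,2]);P=P[o];C=C[o]
img=np.zeros((600,800,3),np.uint8)
r=(850-P[:,0]).astype(int);c=(350-P[:,1]).astype(int)
k=(r>=0)&(r<600)&(c>=0)&(c<800)&(P[:,2]<190)
for dr in(0,1):
  for dc in (0,1):
    img[np.clip(r[k]+dr,0,599),np.clip(c[k]+dc,0,799)]=C[k]
cv2.imwrite("pics/ortho.png",img)
E
```

```text
scene [((148, 297), [533.0, -335.0, 42.0]), ((160, 298), [554.0, -323.0, 41.0]), ((298, 142), [515.0, 291.0, 57.0]), ((250, 225), [565.0, -25.0, 6.0]), ((345, 240), [798.0, 41.0, 27.0]), ((290, 300), [799.0, -210.0, 89.0])]
side [((352, 325), [539.0, -324.0, 38.0]), ((187, 190), [509.0, 299.0, 53.0]), ((270, 255), [556.0, -25.0, 2.0])]
```

View pics/ortho.png

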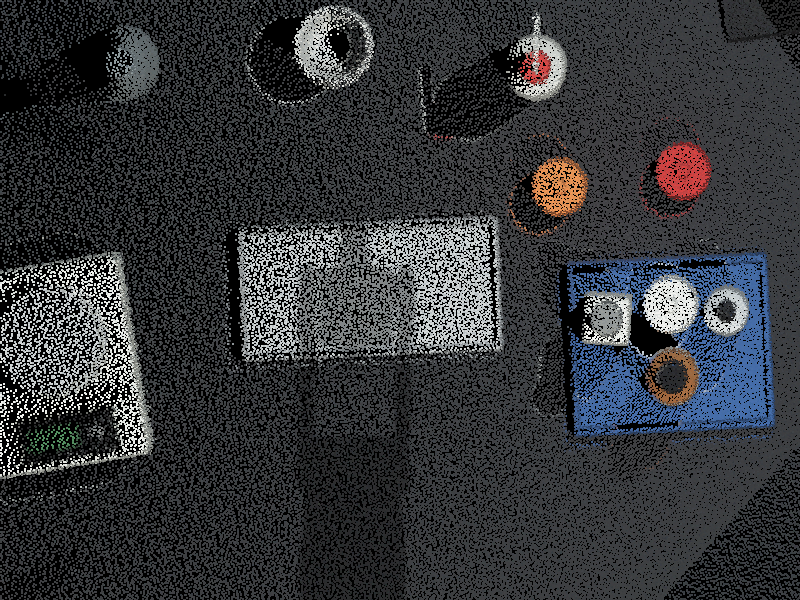

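View pics/side_rack.png

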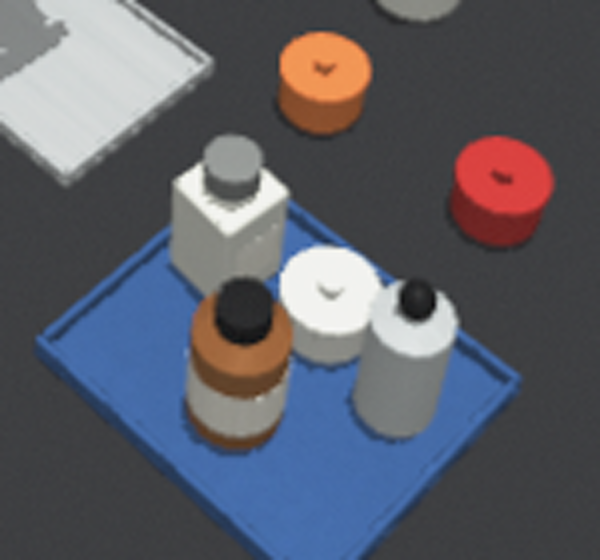

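The map separates everything. The white crucible at ortho (671,305) is in the rack behind the amber bottle and between the square and slim ones, and the enlarged crop confirms it (crop pixel (330,300)). The orange and red ones stand outside the rack. Now I'll fit the poses precisely.

```bash
cat > fit.py <<'E'
from h import *
from scipy.optimize import least_squares
def circ(P,x,y,r,z0,z1,rad):
    m=(np.hypot(P[:,0]-x,P[:,1]-y)<rad)&(P[:,2]>z0)&(P[:,2]<z1); Q=P[m,:2]
    if len(Q)<15: return None
    f=least_squares(lambda p:np.hypot(Q[:,0]-p[0],Q[:,1]-p[1])-r,[x,y],loss="soft_l1")
    return np.round(f.x,1).tolist(),len(Q),round(float(np.median(abs(f.fun))),1)
E
python3 - <<'E'
from fit import *
for n in("scene","side"):
    z=np.load(n+"0.npz");W=world(z["d"],z);m=z["d"]>0;P=W[m]
    print(n)
    for k,a in dict(round_=(473,-322,26,20,72,31),roundcap=(473,-322,15,88,102,20),slim=(539,-377,22,20,78,28),cruc=(545,-321,26,10,30,31),lid=(545,-321,27.5,34,39,30),orange=(664,-209,26,5,25,34)).items(): print(k,circ(P,*a))
    for k,(x,y,r,z0,z1) in dict(sq=(531,-257,34,75,86),sqcap=(531,-257,18,103,120),lidtop=(545,-321,30,37,60),pan=(507,299,58,53,60),roundtop=(473,-322,16,102,120)).items():
        q=(np.hypot(P[:,0]-x,P[:,1]-y)<r)&(P[:,2]>z0)&(P[:,2]<z1);Q=P[q]
        b=cv2.minAreaRect(Q[:,:2].astype(np.float32)); print(k,len(Q),np.round(b[0],1),np.round(b[1],1),round(b[2],1),"z",np.round(np.median(Q[:,2]),1))
    for k,(x0,x1,y0,y1,z0,z1) in dict(rack=(405,610,-435,-205,12,20),tray=(470,650,-165,125,8,16),case=(380,650,180,400,36,47)).items():
        q=(P[:,0]>x0)&(P[:,0]<x1)&(P[:,1]>y0)&(P[:,1]<y1)&(P[:,2]>z0)&(P[:,2]<z1);Q=P[q]
        b=cv2.minAreaRect(Q[:,:2].astype(np.float32)); print(k,len(Q),np.round(b[0],1),np.round(b[1],1),round(b[2],1))
E
```

```text
scene
round_ ([475.1, -321.3], 350, 0.6)
roundcap ([475.0, -321.1], 79, 0.6)
slim ([540.9, -375.3], 412, 0.5)
cruc ([547.1, -319.8], 142, 0.4)
lid ([546.4, -320.0], 47, 0.7)
orange ([665.0, -208.6], 121, 0.5)
sq 243 [ 534.2 -256.8] [46.9 46.8] 86.4 z 80.8
sqcap 136 [ 533.2 -256.4] [29.5 29.8] 7.1 z 105.1
lidtop 471 [ 548.3 -320.8] [53.6 53.6] 19.4 z 41.4
pan 584 [511.4 298.1] [105.3 109.8] 18.7 z 55.5
roundtop 124 [ 475.  -321.7] [27.9 27.2] 72.6 z 105.3
rack 916 [ 508.1 -320.6] [172.3 199.8] 2.8
tray 538 [563.3 -19.4] [133.  263.4] 2.5
case 1082 [487.1 292.8] [202.2 166.4] 10.4
side
round_ ([472.5, -320.6], 336, 0.4)
roundcap ([472.8, -320.4], 63, 0.5)
slim ([538.7, -374.5], 328, 0.4)
cruc ([544.9, -319.0], 86, 0.5)
lid ([546.5, -321.7], 108, 4.1)
orange ([662.8, -207.7], 102, 0.6)
sq 228 [ 530.  -255.6] [46.6 47.1] 86.9 z 79.6
sqcap 119 [ 529.6 -255.9] [29.1 30.5] 82.8 z 104.3
lidtop 425 [ 543.8 -318.3] [54.8 50.2] 22.8 z 40.4
pan 408 [507.6 296.9] [109.1 103.5] 35.7 z 54.0
roundtop 151 [ 471.7 -321.2] [30.6 25.7] 44.2 z 104.2
rack 819 [ 503.9 -319.1] [171.5 201.2] 3.0
tray 402 [559.9 -18.5] [132.2 262.6] 2.5
case 1630 [483.  294.1] [201.2 161.8] 9.9
```

```bash
python3 -m creep '-0.02 -0.01 -0.02 0 0 0 -1; -0.04 -0.01 -0.03 0 0 0 -1; -0.05 -0.01 0 0 0 0 -1; -0.05 -0.01 0 0 0 0 -1; -0.05 -0.01 0 0 0 0 -1'; python3 -m creep '-0.05 -0.01 0 0 0 0 -1;-0.04 -0.005 0 0 0 0 -1;-0.02 0 0 0 0 0 -1;0 0 0 0 0 0 -1;0 0 0 0 0 0 -1'
python3 - <<'E'
from fit import *
im,d,c=shot("wrist");cv2.imwrite("pics/wrist1.png",im);W=world(d,c);P=W[d>0]
s=bot.sense();print(s["eef_pos"],np.round(s["tool_rot"],3).tolist())
for k,a in dict(round_=(473,-322,26,20,72,31),slim=(539,-377,22,20,78,28),cruc=(545,-321,26,10,30,31),lid=(545,-321,27.5,34,39,30)).items(): print(k,circ(P,*a))
for k,(x,y,r,z0,z1) in dict(sq=(531,-257,36,75,86),sqcap=(531,-257,18,103,120),lidtop=(545,-321,30,37,60),roundtop=(473,-322,18,102,120),slimtop=(540,-375,24,80,86)).items():
    q=(np.hypot(P[:,0]-x,P[:,1]-y)<r)&(P[:,2]>z0-5)&(P[:,2]<z1);Q=P[q]
    if len(Q)>9:
        b=cv2.minAreaRect(Q[:,:2].astype(np.float32)); print(k,len(Q),np.round(b[0],1),np.round(b[1],1),round(b[2],1),"z",np.round(np.median(Q[:,2]),1))
def sq(P):
    m=(np.hypot(P[:,0]-532,P[:,1]+256)<36)&(P[:,2]>20)&(P[:,2]<75);Q=P[m,:2]
    if len(Q)<15:return len(Q)
    def f(p):
        c,s=np.cos(p[2]),np.sin(p[2]);a=(Q-p[:2])@np.array([[c,-s],[s,c]]);return np.abs(a).max(1)-23
    r=[least_squares(f,[532,-256,t],loss="soft_l1") for t in(-.1,0,.1)];r=min(r,key=lambda r:r.cost);return np.round(r.x[:2],1),np.degrees(r.x[2]),len(Q),np.median(abs(r.fun))
print(sq(P))
for n in("scene","side"):
    z=np.load(n+"0.npz");print(sq(world(z["d"],z)[z["d"]>0]))
E
```

```text
t: 0.65
eef_pos: [525.1, -207.9, 302.9]
tool_rot: [[-0.001, 1.0, 0.0], [1.0, 0.001, -0.0], [-0.0, 0.0, -1.0]]
ft_force: [1.3, 0.2, -0.5]
gripper_width: 85.8
finger_force: 0.0
t: 1.15
eef_pos: [511.1, -314.6, 302.3]
tool_rot: [[0.0, 1.0, -0.001], [1.0, -0.0, 0.002], [0.002, -0.001, -1.0]]
ft_force: [-0.3, 0.9, -0.1]
gripper_width: 85.6
finger_force: 0.0
[ 511.23764055 -314.00451589  302.53703456] [[-0.001, 1.0, -0.0], [1.0, 0.001, 0.001], [0.001, -0.0, -1.0]]
round_ ([474.9, -320.2], 248, 0.2)
slim ([541.0, -374.7], 418, 0.2)
cruc ([547.4, -319.1], 31, 0.1)
lid ([547.9, -318.9], 33, 0.3)
sq 1044 [ 532.9 -254.7] [46. 46.] 87.2 z 80.6
sqcap 794 [ 532.4 -254.7] [30.4 30.9] 45.9 z 104.8
lidtop 1477 [ 546.9 -318.7] [53.5 54.3] 27.3 z 41.0
roundtop 623 [ 475.  -319.8] [29.1 28.7] 87.8 z 104.8
slimtop 227 [ 540.8 -373.7] [43.1 42.2] 26.1 z 84.5
0
(array([ 533.1, -255.8]), np.float64(-2.810650255445805), 471, np.float64(0.4819558155469785))
(array([ 530.4, -254.9]), np.float64(-3.149704215802279), 380, np.float64(0.4290690752314692))
```

View pics/wrist1.png

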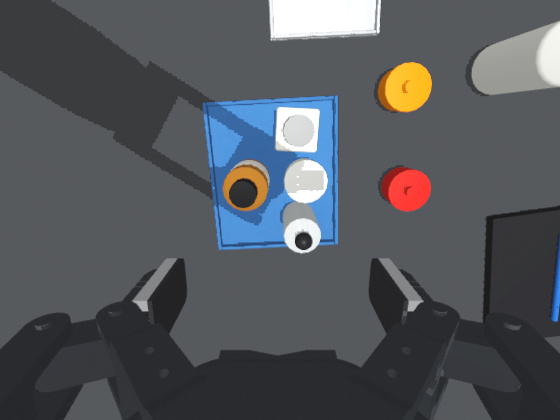

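The wrist view confirms the layout: crucible (305,181) between square (298,130) and slim (302,235), amber bottle in front at (246,187). Consensus (x,y): slim (540.3,-374.7), square (532,-255.4) with yaw -2.9°, round (474.3,-320.5), crucible (546.5,-319.2), pan (509.6,297.7). Slim goes first.

```bash
python3 -m creep '-0.02 0.01 0.02 0 0 0 -1; -0.02 0.01 0.03 0 0 0 -1; -0.02 0.009 0.03 0 0 0 -1; 0 0 0.03 0 0 0 -1; 0 0 0.02 0 0 0 -1'; python3 -m creep '0 0 0.01 0 0 0 -1;0 0 0 0 0 0 -1;0 0 0 0 0 0 -1'
```

```text
t: 1.7
eef_pos: [540.1, -373.2, 170.2]
tool_rot: [[-0.002, 1.0, -0.003], [1.0, 0.002, 0.003], [0.003, -0.002, -1.0]]
ft_force: [-0.1, 0.3, 0.2]
gripper_width: 85.3
finger_force: 0.0
t: 2.0
eef_pos: [540.9, -374.8, 164.0]
tool_rot: [[-0.001, 1.0, 0.002], [1.0, 0.001, -0.001], [-0.001, 0.002, -1.0]]
ft_force: [-0.2, 0.0, 0.0]
gripper_width: 85.6
finger_force: 0.0
```

```bash
python3 -m creep '0 0 0.025 0 0 0 -1; 0 0 0.03 0 0 0 -1; 0 0 0.025 0 0 0 -1; 0 0 0.012 0 0 0 -1; 0 0 0.005 0 0 0 -1' |head -2; python3 -m creep '0 0 0 0 0 0 -1;0 0 0 0 0 0 0;0 0 0 0 0 0 0.2;0 0 0 0 0 0 0.2;0 0 0 0 0 0 0.2'; python3 -m creep '0 0 0 0 0 0 0.2;0 0 0 0 0 0 0.2;0 0 0 0 0 0 0.2;0 0 0 0 0 0 0.2'
```

```text
t: 2.5
eef_pos: [540.3, -375.3, 65.8]
t: 3.0
eef_pos: [540.4, -375.7, 67.1]
tool_rot: [[-0.0, 1.0, 0.001], [1.0, 0.0, -0.001], [-0.001, 0.001, -1.0]]
ft_force: [-1.7, 0.4, 4.9]
gripper_width: 43.2
finger_force: 60.9
t: 3.4
eef_pos: [540.4, -375.7, 67.1]
tool_rot: [[0.0, 1.0, 0.002], [1.0, -0.0, -0.001], [-0.001, 0.002, -1.0]]
ft_force: [-0.9, 0.7, 4.4]
gripper_width: 42.8
finger_force: 60.9
```

```bash
python3 -m creep '0 0 -0.01 0 0 0 0.3; 0 0 -0.025 0 0 0 0.3; 0 0 -0.035 0 0 0 0.3; 0 0 -0.035 0 0 0 0.3; 0 0 -0.025 0 0 0 0.3' ; python3 -m creep '0.015 0 0 0 0 0 0.3; 0.03 0.004 0 0 0 0 0.3; 0.04 0.004 0 0 0 0 0.3; 0.04 0.004 0 0 0 0 0.3; 0.04 0.004 0 0 0 0 0.3'|head -2; python3 -m creep '0.04 0.003 0 0 0 0 0.3;0.035 0.003 0 0 0 0 0.3;0.025 0 0 0 0 0 0.3;0.011 0 0 0 0 0 0.3; 0 0 0 0 0 0 0.3'; python3 -m creep '0 0 0 0 0 0 0.3'
```

```text
t: 3.9
eef_pos: [540.3, -375.5, 198.3]
tool_rot: [[-0.0, 1.0, 0.002], [1.0, 0.0, -0.001], [-0.001, 0.002, -1.0]]
ft_force: [0.7, -0.3, -1.5]
gripper_width: 42.7
finger_force: 61.3
t: 4.4
eef_pos: [554.5, -207.4, 193.5]
t: 4.9
eef_pos: [561.0, -97.7, 194.5]
tool_rot: [[-0.002, 1.0, -0.003], [1.0, 0.002, 0.001], [0.001, -0.003, -1.0]]
ft_force: [0.5, -0.8, -2.0]
gripper_width: 43.0
finger_force: 61.3
t: 5.0
eef_pos: [561.6, -99.8, 195.1]
tool_rot: [[-0.0, 1.0, -0.001], [1.0, 0.0, -0.0], [-0.0, -0.001, -1.0]]
ft_force: [-0.0, 1.4, -1.4]
gripper_width: 42.7
finger_force: 61.3
```

```bash
python3 -m creep '0 0 0.025 0 0 0 0.3; 0 0 0.035 0 0 0 0.3; 0 0 0.03 0 0 0 0.3; 0 0 0.02 0 0 0 0.3; 0 0 0.01 0 0 0 0.3' |head -2; python3 -m creep '0 0 0.005 0 0 0 0.3;0 0 0 0 0 0 0.3;0 0 0 0 0 0 0.3'
```

```text
t: 5.5
eef_pos: [560.7, -100.6, 73.5]
t: 5.8
eef_pos: [562.8, -99.8, 71.8]
tool_rot: [[0.0, 1.0, 0.002], [1.0, -0.0, -0.001], [-0.0, 0.002, -1.0]]
ft_force: [-0.2, 1.1, -2.1]
gripper_width: 42.3
finger_force: 61.4
```

```bash
python3 -m creep '0 0 0.003 0 0 0 0.3; 0 0 0.001 0 0 0 0.3;0 0 0.001 0 0 0 0.3;0 0 0 0 0 0 0.3;0 0 0 0 0 0 0.3'; python3 -m creep '0 0 0.0005 0 0 0 0.3;0 0 0 0 0 0 0.3'
```

```text
t: 6.3
eef_pos: [562.2, -99.3, 66.1]
tool_rot: [[-0.0, 1.0, 0.001], [1.0, 0.0, -0.0], [-0.0, 0.001, -1.0]]
ft_force: [-0.3, 1.2, 0.2]
gripper_width: 43.1
finger_force: 61.6
t: 6.5
eef_pos: [562.1, -99.3, 66.1]
tool_rot: [[-0.0, 1.0, 0.001], [1.0, 0.0, -0.0], [-0.0, 0.001, -1.0]]
ft_force: [-1.7, -0.3, 5.3]
gripper_width: 43.3
finger_force: 62.0
```

```bash
python3 -m creep '0 0 0 0 0 0 -0.2; 0 0 0 0 0 0 -0.6; 0 0 0 0 0 0 -1;0 0 -0.01 0 0 0 -1;0 0 -0.035 0 0 0 -1'|head -2; python3 -m creep '0 0 -0.05 0 0 0 -1;0 0 -0.035 0 0 0 -1;-0.02 -0.005 0 0 0 0 -1;-0.035 -0.01 0 0 0 0 -1;-0.04 -0.01 0 0 0 0 -1'|head -2; python3 -m creep '-0.035 -0.005 0 0 0 0 -1;-0.02 0 0 0 0 0 -1;-0.006 0 0 0 0 0.05 -1;0 0 0 0 0 0 -1;0 0 0 0 0 0 -1'
```

```text
t: 7.0
eef_pos: [559.8, -98.9, 108.1]
t: 7.5
eef_pos: [537.0, -194.6, 196.5]
t: 8.0
eef_pos: [531.9, -255.1, 195.6]
tool_rot: [[0.049, 0.999, 0.0], [0.999, -0.049, 0.0], [0.0, 0.0, -1.0]]
ft_force: [0.1, 1.0, 0.0]
gripper_width: 85.4
finger_force: 0.0
```

```bash
python3 -m creep '0 0 0.025 0 0 0 -1; 0 0 0.035 0 0 0 -1; 0 0 0.03 0 0 0 -1; 0 0 0.025 0 0 0 -1; 0 0 0.011 0 0 0 -1' |head -2; python3 -m creep '0 0 0.006 0 0 0 -1;0 0 0 0 0 0 -1;0 0 0 0 0 0 0;0 0 0 0 0 0 0.2;0 0 0 0 0 0 0.2'; python3 -m creep '0 0 0 0 0 0 0.2;0 0 0 0 0 0 0.3;0 0 0 0 0 0 0.3'
```

```text
t: 8.5
eef_pos: [530.9, -253.8, 67.1]
t: 9.0
eef_pos: [532.5, -255.7, 64.5]
tool_rot: [[0.05, 0.999, 0.002], [0.999, -0.05, -0.001], [-0.001, 0.002, -1.0]]
ft_force: [-1.0, 1.3, 1.6]
gripper_width: 45.3
finger_force: 62.5
t: 9.3
eef_pos: [532.6, -255.7, 64.5]
tool_rot: [[0.05, 0.999, 0.002], [0.999, -0.05, -0.001], [-0.001, 0.002, -1.0]]
ft_force: [0.1, -0.1, 6.4]
gripper_width: 45.0
finger_force: 62.6
```

```bash
python3 -m creep '0 0 -0.01 0 0 0 0.3; 0 0 -0.025 0 0 0 0.3; 0 0 -0.035 0 0 0 0.3; 0 0 -0.035 0 0 0 0.3; 0 0 -0.02 0 0 0 0.3' |head -2; python3 -m creep '0.015 0 0 0 0 0 0.3; 0.03 0.004 0 0 0 0 0.3; 0.04 0.004 0 0 0 0 0.3; 0.04 0.004 0 0 0 0 0.3; 0.04 0.004 0 0 0 0 0.3'|head -2; python3 -m creep '0.035 0.002 0 0 0 0 0.3;0.02 0 0 0 0 0 0.3;0.01 0 0 0 0 0 0.3;0.005 0 0 0 0 0 0.3; 0 0 0 0 0 0 0.3'; python3 -m creep '0 0 0.02 0 0 0 0.3; 0 0 0.03 0 0 0 0.3; 0 0 0.03 0 0 0 0.3; 0 0 0.02 0 0 0 0.3; 0 0 0.01 0 0 0 0.3' |head -2; python3 -m creep '0 0 0.005 0 0 0 0.3;0 0 0 0 0 0 0.3;0 0 0 0 0 0 0.3'
```

```text
t: 9.8
eef_pos: [532.5, -255.6, 191.2]
t: 10.3
eef_pos: [554.7, -88.7, 186.3]
t: 10.8
eef_pos: [561.2, -21.3, 187.5]
tool_rot: [[0.05, 0.999, -0.001], [0.999, -0.05, -0.0], [-0.0, -0.001, -1.0]]
ft_force: [0.9, -0.1, -2.0]
gripper_width: 45.5
finger_force: 62.1
t: 11.3
eef_pos: [560.4, -22.7, 76.1]
t: 11.6
eef_pos: [562.5, -21.8, 74.3]
tool_rot: [[0.05, 0.999, 0.002], [0.999, -0.05, -0.0], [-0.0, 0.002, -1.0]]
ft_force: [-0.3, 0.6, -2.1]
gripper_width: 45.3
finger_force: 62.1
```

Needs about 11 mm more, to 63.5.

```bash
python3 -m creep '0 0 0.006 0 0 0 0.3; 0 0 0.003 0 0 0 0.3;0 0 0.001 0 0 0 0.3;0 0 0 0 0 0 0.3;0 0 0 0 0 0 0.3'; python3 -m creep '0 0 0.001 0 0 0 0.3;0 0 0 0 0 0 0.3'
```

```text
t: 12.1
eef_pos: [561.7, -21.5, 63.5]
tool_rot: [[0.05, 0.999, 0.0], [0.999, -0.05, 0.0], [0.0, 0.0, -1.0]]
ft_force: [-2.1, 1.0, 0.8]
gripper_width: 45.0
finger_force: 62.2
t: 12.3
eef_pos: [561.7, -21.5, 63.5]
tool_rot: [[0.05, 0.999, 0.0], [0.999, -0.05, 0.0], [0.0, 0.0, -1.0]]
ft_force: [-3.2, 0.3, 7.3]
gripper_width: 45.1
finger_force: 63.2
```

```bash
python3 -m creep '0 0 0 0 0 0 -0.2; 0 0 0 0 0 0 -0.6; 0 0 0 0 0 0 -1;0 0 -0.01 0 0 0 -1;0 0 -0.035 0 0 0 -1'|head -2; python3 -m creep '0 0 -0.05 0 0 0 -1;0 0 -0.04 0 0 0 -1;-0.02 -0.005 0 0 0 0 -1;-0.035 -0.01 0 0 0 0 -1;-0.045 -0.01 0 0 0 0 -1'|head -2; python3 -m creep '-0.045 -0.01 0 0 0 0 -1;-0.045 -0.01 0 0 0 0 -1;-0.045 -0.01 0 0 0 0 -1;-0.04 -0.01 0 0 0 0 -1;-0.028 -0.007 0 0 0 0 -1'; python3 -m creep '0 0 0 0 0 0.06 -1;0 0 0 0 0 0.15 -1;0 0 0 0 0 0.15 -1;0 0 0 0 0 0.15 -1;0 0 0 0 0 0.15 -1'|head -2;python3 -m creep '0 0 0 0 0 0.15 -1;0 0 0 0 0 0.15 -1;0 0 0 0 0 0.15 -1;0 0 0 0 0 0.15 -1;0 0 0 0 0 0.15 -1'|head -2; python3 -m creep '0 0 0 0 0 0.1 -1;0 0 0 0 0 0 -1;0 0 0 0 0 0 -1'; python3 -c "
from station import bot;print(bot.sense()['qpos'])"
```

```text
t: 12.8
eef_pos: [559.5, -21.4, 105.1]
t: 13.3
eef_pos: [531.8, -120.1, 198.5]
t: 13.8
eef_pos: [473.7, -323.1, 198.0]
tool_rot: [[0.052, 0.999, 0.001], [0.999, -0.052, -0.001], [-0.001, 0.001, -1.0]]
ft_force: [-0.1, 0.8, 0.3]
gripper_width: 85.4
finger_force: 0.0
t: 14.3
eef_pos: [474.7, -320.7, 197.9]
t: 14.8
eef_pos: [474.7, -320.6, 197.9]
t: 15.1
eef_pos: [474.7, -320.6, 197.7]
tool_rot: [[1.0, 0.013, 0.001], [0.013, -1.0, -0.0], [0.001, 0.0, -1.0]]
ft_force: [0.1, 1.0, -1.6]
gripper_width: 85.5
finger_force: 0.0
[-6.14098127e-01  3.56105626e-01  1.65631134e+00  8.42668741e-05
  1.12856088e+00  9.43737428e-01]
```

```bash
python3 -m creep '0 0 0.025 0 0 0 -1; 0 0 0.035 0 0 0 -1; 0 0 0.035 0 0 0 -1; 0 0 0.025 0 0 0 -1; 0 0 0.011 0 0 0 -1' |head -2; python3 -m creep '0 0 0.005 0 0 0 -1;0 0 0 0 0 0 -1;0 0 0 0 0 0 0;0 0 0 0 0 0 0.1;0 0 0 0 0 0 0.1'; python3 -m creep '0 0 0 0 0 0 0.2;0 0 0 0 0 0 0.2;0 0 0 0 0 0 0.2'
```

```text
t: 15.6
eef_pos: [473.5, -319.7, 64.0]
t: 16.1
eef_pos: [475.5, -321.0, 62.9]
tool_rot: [[1.0, 0.011, 0.002], [0.011, -1.0, -0.001], [0.002, 0.002, -1.0]]
ft_force: [-0.1, 0.3, 3.3]
gripper_width: 50.3
finger_force: 62.4
t: 16.4
eef_pos: [475.5, -321.0, 62.8]
tool_rot: [[1.0, 0.011, 0.003], [0.011, -1.0, -0.001], [0.002, 0.002, -1.0]]
ft_force: [-0.8, 1.0, 6.0]
gripper_width: 50.9
finger_force: 62.7
```

```bash
python3 -m creep '0 0 -0.01 0 0 0 0.2; 0 0 -0.025 0 0 0 0.2; 0 0 -0.035 0 0 0 0.2; 0 0 -0.035 0 0 0 0.2; 0 0 -0.025 0 0 0 0.2' |head -2; python3 -m creep '0 -0.015 0 0 0 0 0.2; 0.01 -0.035 0 0 0 0 0.2; 0.012 -0.045 0 0 0 0 0.2; 0.012 -0.045 0 0 0 0 0.2; 0.012 -0.045 0 0 0 0 0.2'|head -2; python3 -m creep '0.012 -0.045 0 0 0 0 0.2;0.012 -0.045 0 0 0 0 0.2;0.012 -0.045 0 0 0 0 0.2;0.008 -0.035 0 0 0 0 0.2; 0 -0.02 0 0 0 0 0.2'|head -2; python3 -m creep '0 -0.01 0 0 0 0 0.2;0 -0.003 0 0 0 0 0.2;0 0 0 0 0 0 0.2;0 0 0 0 0 0 0.2'
```

```text
t: 16.9
eef_pos: [474.9, -320.7, 193.9]
t: 17.4
eef_pos: [517.3, -132.3, 189.6]
t: 17.9
eef_pos: [559.6, 59.0, 189.4]
t: 18.3
eef_pos: [560.1, 67.4, 191.0]
tool_rot: [[1.0, 0.01, -0.0], [0.01, -1.0, -0.0], [-0.0, 0.0, -1.0]]
ft_force: [-0.1, -0.3, -2.6]
gripper_width: 50.5
finger_force: 63.2
```

```bash
python3 -m creep '0 0 0.02 0 0 0 0.2; 0 0 0.03 0 0 0 0.2; 0 0 0.035 0 0 0 0.2; 0 0 0.025 0 0 0 0.2; 0 0 0.01 0 0 0 0.2' |head -2; python3 -m creep '0 0 0.004 0 0 0 0.2;0 0 0 0 0 0 0.2;0 0 0 0 0 0 0.2'
```

```text
t: 18.8
eef_pos: [558.8, 67.0, 68.8]
t: 19.1
eef_pos: [561.5, 68.3, 68.6]
tool_rot: [[1.0, 0.01, 0.003], [0.01, -1.0, 0.0], [0.003, -0.0, -1.0]]
ft_force: [0.7, 0.0, -2.9]
gripper_width: 50.7
finger_force: 63.2
```

```bash
python3 -m creep '0 0 0.004 0 0 0 0.2; 0 0 0.002 0 0 0 0.2;0 0 0.001 0 0 0 0.2;0 0 0 0 0 0 0.2;0 0 0 0 0 0 0.2'; python3 -m creep '0 0 0.0005 0 0 0 0.2;0 0 0 0 0 0 0.2'
```

```text
t: 19.6
eef_pos: [560.8, 68.5, 61.8]
tool_rot: [[1.0, 0.011, 0.002], [0.011, -1.0, 0.0], [0.002, -0.0, -1.0]]
ft_force: [-2.0, -0.1, 6.2]
gripper_width: 50.6
finger_force: 64.1
t: 19.8
eef_pos: [560.9, 68.5, 61.8]
tool_rot: [[1.0, 0.011, 0.002], [0.011, -1.0, 0.0], [0.002, -0.0, -1.0]]
ft_force: [-3.7, -0.2, 9.0]
gripper_width: 50.6
finger_force: 64.4
```

```bash
python3 -m creep '0 0 0 0 0 0 -0.25; 0 0 0 0 0 0 -0.5; 0 0 0 0 0 0 -0.5;0 0 -0.01 0 0 0 -0.5;0 0 -0.035 0 0 0 -0.5'|head -2; python3 -m creep '0 0 -0.05 0 0 0 -0.5;0 0 -0.04 0 0 0 -1;0 0.02 0 0 0 0 -1;-0.003 0.035 0 0 0 0 -1;-0.003 0.045 0 0 0 0 -1'|head -2; python3 -m creep '-0.003 0.045 0 0 0 0 -1;-0.003 0.045 0 0 0 0 -1;-0.003 0.045 0 0 0 0 -1;-0.003 0.045 0 0 0 0 -1;0 0.045 0 0 0 0 -1'|head -2; python3 -m creep '0 0.035 0 0 0 0 -1;0 0.02 0 0 0 0 -1;0 0.0075 0 0 0 0 -1;0 0 0 0 0 0 -1;0 0 0 0 0 0 -1'
python3 - <<'E'
from fit import *
for n in("scene","side","wrist"):
    im,d,c=shot(n);P=world(d,c)[d>0]
    if n=="scene":cv2.imwrite("pics/scene2.png",im)
    print(n,[circ(P,*a) for a in((561,68.5,26,20,70,31),(562,-99.3,22,20,78,27),(546.5,-319.2,26,10,30,31))])
    for k,(x,y,r,z0,z1) in dict(sq=(562,-22,36,75,86),lidtop=(546.5,-319.2,30,37,60)).items():
        q=(np.hypot(P[:,0]-x,P[:,1]-y)<r)&(P[:,2]>z0-5)&(P[:,2]<z1);Q=P[q]
        if len(Q)>9:
            b=cv2.minAreaRect(Q[:,:2].astype(np.float32)); print(k,len(Q),np.round(b[0],1),np.round(b[1],1),round(b[2],1),"z",np.round(np.median(Q[:,2]),1))
E
```

```text
t: 20.3
eef_pos: [558.2, 68.1, 102.6]
t: 20.8
eef_pos: [555.7, -31.6, 196.0]
t: 21.3
eef_pos: [545.4, -258.6, 195.5]
t: 21.8
eef_pos: [546.7, -317.7, 194.8]
tool_rot: [[1.0, 0.012, -0.0], [0.012, -1.0, 0.001], [-0.0, -0.001, -1.0]]
ft_force: [-0.2, 0.4, -0.2]
gripper_width: 84.9
finger_force: 0.0
scene [([561.1, 68.1], 271, 0.7), ([562.9, -98.9], 310, 0.6), ([547.2, -319.9], 139, 0.4)]
sq 208 [563.8 -23.8] [45.3 47.7] 87.7 z 79.4
lidtop 509 [ 547.8 -320.7] [53.7 54.4] 71.7 z 41.3
side [([558.1, 69.1], 257, 0.8), ([560.6, -98.1], 280, 0.6), ([545.0, -319.1], 111, 0.4)]
sq 180 [559.  -21.8] [48.2 46.4] 86.7 z 78.0
lidtop 469 [ 543.6 -319.2] [55.  52.6] 75.2 z 40.1
wrist [None, ([562.7, -98.7], 2420, 0.3), ([546.8, -319.9], 72, 0.1)]
lidtop 2708 [ 547.4 -320.1] [54.  53.5] 0.3 z 40.6
```

View pics/scene2.png

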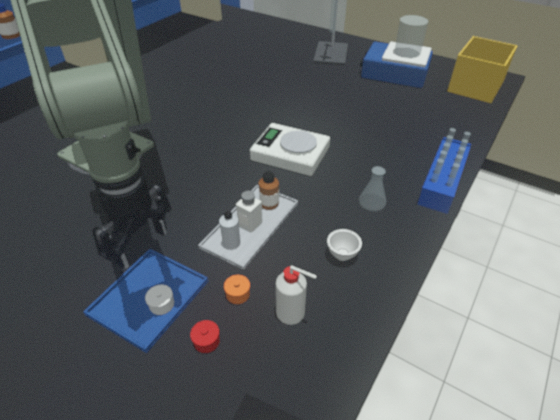

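All three bottles stand upright on the tray (scene (231,231), (250,212), (269,191)), and the crucible alone at (160,299) in the rack. Picking the crucible.

```bash
python3 -m creep '0 0.0018 0.025 0 0 0 -1; 0 0 0.035 0 0 0 -1; 0 0 0.035 0 0 0 -1; 0 0 0.03 0 0 0 -1; 0 0 0.02 0 0 0 -1' |head -2; python3 -m creep '0 0 0.01 0 0 0 -1;0 0 0.004 0 0 0 -1;0 0 0 0 0 0 -1; 0 0 0 0 0 0 -1'
```

```text
t: 22.45
eef_pos: [545.9, -319.4, 47.6]
t: 22.85
eef_pos: [547.5, -321.4, 37.0]
tool_rot: [[1.0, 0.011, 0.002], [0.011, -1.0, -0.001], [0.002, 0.001, -1.0]]
ft_force: [-0.3, 0.3, 0.3]
gripper_width: 85.6
finger_force: 0.0
```

```bash
python3 -m creep '-0.0005 -0.0015 0.003 0 0 0 -1;0 0 0 0 0 0 -0.2;0 0 0 0 0 0 0.1;0 0 0 0 0 0 0.15;0 0 0 0 0 0 0.15'; python3 -m creep '0 0 0 0 0 0 0.15;0 0 0 0 0 0 0.15;0 0 0 0 0 0 0.15'
```

```text
t: 23.35
eef_pos: [546.5, -319.8, 33.6]
tool_rot: [[1.0, 0.011, 0.001], [0.011, -1.0, -0.001], [0.001, 0.001, -1.0]]
ft_force: [-0.9, 0.2, 5.3]
gripper_width: 52.4
finger_force: 62.4
t: 23.65
eef_pos: [546.5, -319.8, 33.6]
tool_rot: [[1.0, 0.011, 0.001], [0.011, -1.0, -0.001], [0.001, 0.001, -1.0]]
ft_force: [-0.7, -0.6, 6.4]
gripper_width: 52.4
finger_force: 62.4
```

```bash
python3 -m creep '0 0 -0.01 0 0 0 0.15; 0 0 -0.025 0 0 0 0.15; 0 0 -0.04 0 0 0 0.15; 0 0 -0.04 0 0 0 0.15; 0 0 -0.035 0 0 0 0.15' |head -2; python3 -m creep '0 -0.015 -0.01 0 0 0 0.15; 0 -0.03 0 0 0 0 0.15; -0.0025 -0.045 0 0 0 0 0.15; -0.0025 -0.045 0 0 0 0 0.15; -0.0025 -0.045 0 0 0 0 0.15'|head -2; python3 -m creep '-0.0025 -0.045 0 0 0 0 0.15;-0.0025 -0.045 0 0 0 0 0.15;-0.0025 -0.045 0 0 0 0 0.15;-0.0025 -0.045 0 0 0 0 0.15; -0.0025 -0.045 0 0 0 0 0.15'|head -2; python3 -m creep '-0.0025 -0.045 0 0 0 0 0.15;-0.0025 -0.045 0 0 0 0 0.15;-0.0025 -0.045 0 0 0 0 0.15;-0.0025 -0.045 0 0 0 0 0.15; 0 -0.025 0 0 0 0 0.15'|head -2;python3 -m creep '0 -0.008 0 0 0 0 0.15;0 0 0 0 0 0 0.15;0 0 0 0 0 0 0.15;0 0 0 0 0 0 0.15'
```

```text
t: 24.15
eef_pos: [546.1, -319.6, 184.9]
t: 24.65
eef_pos: [535.2, -137.2, 191.4]
t: 25.15
eef_pos: [520.0, 87.4, 191.6]
t: 25.65
eef_pos: [507.4, 293.4, 191.4]
t: 26.05
eef_pos: [509.3, 296.6, 192.5]
tool_rot: [[1.0, 0.009, -0.001], [0.009, -1.0, -0.001], [-0.001, 0.001, -1.0]]
ft_force: [-1.0, -0.4, -1.5]
gripper_width: 52.6
finger_force: 63.1
```

```bash
python3 -m creep '0 -0.001 0.015 0 0 0 0.15; 0 0 0.025 0 0 0 0.15; 0 0 0.025 0 0 0 0.15; 0 0 0.02 0 0 0 0.15; 0 0 0.012 0 0 0 0.15' |head -2; python3 -m creep '0 0 0.004 0 0 0 0.15;0 0 0 0 0 0 0.15;0 0 0 0 0 0 0.15;0 0 0 0 0 0 0.15'
```

```text
t: 26.55
eef_pos: [509.0, 297.4, 94.2]
t: 26.95
eef_pos: [510.1, 299.3, 92.9]
tool_rot: [[1.0, 0.011, 0.002], [0.011, -1.0, 0.001], [0.002, -0.001, -1.0]]
ft_force: [-0.2, 0.0, -2.5]
gripper_width: 52.7
finger_force: 63.1
```

```bash
python3 -m creep '0 0.001 0.004 0 0 0 0.15; 0 0 0.002 0 0 0 0.15; 0 0 0.001 0 0 0 0.15; 0 0 0 0 0 0 0.15; 0 0 0 0 0 0 0.15'; python3 -m creep '0 0 0.001 0 0 0 0.15;0 0 0 0 0 0 0.15;0 0 0 0 0 0 0.15'
```

```text
t: 27.45
eef_pos: [509.5, 298.1, 84.7]
tool_rot: [[1.0, 0.011, 0.0], [0.011, -1.0, -0.0], [0.0, 0.0, -1.0]]
ft_force: [0.4, 0.1, -0.7]
gripper_width: 52.5
finger_force: 63.1
t: 27.75
eef_pos: [509.5, 298.1, 83.7]
tool_rot: [[1.0, 0.011, 0.0], [0.011, -1.0, -0.0], [0.0, 0.0, -1.0]]
ft_force: [-0.3, 0.6, -0.9]
gripper_width: 52.6
finger_force: 63.1
```

```bash
python3 -m creep '0 0 0.0005 0 0 0 0.15;0 0 0 0 0 0 0.15'|sed -n '2p;4p'; python3 -m creep '0 0 0.0005 0 0 0 0.15;0 0 0 0 0 0 0.15'|sed -n '2p;4p'
```

```text
eef_pos: [509.5, 298.1, 83.6]
ft_force: [-1.0, -0.5, 2.3]
eef_pos: [509.6, 298.1, 83.6]
ft_force: [-2.6, -0.7, 6.1]
```

```bash
python3 -m creep '0 0 0 0 0 0 -0.25; 0 0 0 0 0 0 -0.5; 0 0 0 0 0 0 -0.8;0 0 -0.01 0 0 0 -1;0 0 -0.035 0 0 0 -1'|head -2; python3 -m creep '0 0 -0.04 0 0 0 -1;0 0 -0.03 0 0 0 -1;0 0.02 0 0 0 0 -1;0.008 0.035 0 0 0 0 -1;0.01 0.045 0 0 0 0 -1'|head -2; python3 -m creep '0.01 0.045 0 0 0 0 -1;0.01 0.045 0 0 0 0 -1;0.01 0.03 0 0 0 0 -1;0.001 0.01 0 0 0 0 -1;0 0 0 0 0 0 -1'|head -2; python3 -m creep '0 0 0 0 0 0 -1'
python3 - <<'E'
from fit import *
for n in("scene","side"):
    im,d,c=shot(n);P=world(d,c)[d>0]
    if n=="side":cv2.imwrite("pics/side3.png",im)
    print(n,[circ(P,*a) for a in((509.6,298,26,62,80,31),(561,68.5,26,20,70,31))])
    q=(np.hypot(P[:,0]-509.6,P[:,1]-298)<59)&(P[:,2]>53)&(P[:,2]<58);print(np.round(cv2.minEnclosingCircle(P[q,:2].astype(np.float32))[0],1))
E
```

```text
t: 28.65
eef_pos: [507.5, 296.9, 125.2]
t: 29.15
eef_pos: [528.7, 198.4, 198.8]
t: 29.65
eef_pos: [561.1, 67.6, 198.1]
t: 29.75
eef_pos: [560.7, 69.5, 197.9]
tool_rot: [[1.0, 0.011, -0.0], [0.011, -1.0, 0.001], [-0.0, -0.001, -1.0]]
ft_force: [0.2, -0.4, 0.6]
gripper_width: 85.6
finger_force: 0.0
scene [([511.0, 298.2], 90, 0.8), ([561.1, 68.0], 276, 0.8)]
[514.  295.8]
side [([507.8, 299.2], 86, 0.7), ([558.0, 69.1], 266, 0.7)]
[507.  297.8]
```

View pics/side3.png

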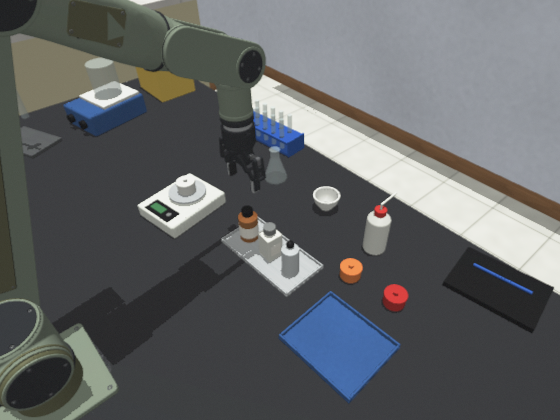

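Crucible sits centred on the pan (side (186,187)), and everything else is untouched. Returning the amber bottle.

```bash
python3 -m creep '0 0.001 0.025 0 0 0 -0.7; 0 0 0.035 0 0 0 -0.7; 0 0 0.035 0 0 0 -0.7; 0 0 0.025 0 0 0 -0.7; 0 0 0.011 0 0 0 -0.7' |head -2; python3 -m creep '0 0 0.003 0 0 0 -0.7;0 0 0 0 0 0 -0.7;0 0 0 0 0 0 -0.7'
```

```text
t: 30.35
eef_pos: [559.2, 68.8, 64.4]
t: 30.65
eef_pos: [562.0, 68.0, 65.1]
tool_rot: [[1.0, 0.011, 0.003], [0.011, -1.0, 0.0], [0.003, -0.0, -1.0]]
ft_force: [0.8, -0.5, 0.1]
gripper_width: 72.0
finger_force: 0.0
```

```bash
python3 -m creep '-0.001 0 0.003 0 0 0 -0.7;0 0 0 0 0 0 0;0 0 0 0 0 0 0.1;0 0 0 0 0 0 0.2;0 0 0 0 0 0 0.2'|sed -n '2p;5p'; python3 -m creep '0 0 0 0 0 0 0.2;0 0 0 0 0 0 0.2;0 0 0 0 0 0 0.2'; python3 -m creep '0 0 -0.01 0 0 0 0.2; 0 0 -0.025 0 0 0 0.2; 0 0 -0.035 0 0 0 0.2; 0 0 -0.035 0 0 0 0.2; 0 0 -0.025 0 0 0 0.2' |head -2; python3 -m creep '0 0.015 0 0 0 0 0.2; -0.01 0.035 0 0 0 0 0.2; -0.012 0.045 0 0 0 0 0.2; -0.012 0.045 0 0 0 0 0.2; -0.012 0.045 0 0 0 0 0.2'|head -2; python3 -m creep '-0.012 0.045 0 0 0 0 0.2;-0.012 0.045 0 0 0 0 0.2;-0.012 0.045 0 0 0 0 0.2;-0.008 0.035 0 0 0 0 0.2; 0 0.02 0 0 0 0 0.2'|head -2; python3 -m creep '0 0.01 0 0 0 0 0.2;0 0.003 0 0 0 0 0.2;0 0 0 0 0 0 0.2;0 0 0 0 0 0 0.2;0 0 0 0 0 0 0.2'
```

```text
eef_pos: [560.4, 67.6, 61.6]
gripper_width: 50.3
t: 31.45
eef_pos: [560.4, 67.6, 61.6]
tool_rot: [[1.0, 0.011, 0.001], [0.011, -1.0, 0.0], [0.001, -0.0, -1.0]]
ft_force: [-1.5, 1.3, 6.2]
gripper_width: 50.5
finger_force: 63.1
t: 31.95
eef_pos: [560.3, 67.5, 193.1]
t: 32.45
eef_pos: [514.0, -119.9, 189.1]
t: 32.95
eef_pos: [471.5, -311.1, 189.1]
t: 33.45
eef_pos: [474.5, -320.1, 190.8]
tool_rot: [[1.0, 0.012, -0.0], [0.012, -1.0, 0.0], [-0.0, -0.0, -1.0]]
ft_force: [0.4, -0.7, -2.5]
gripper_width: 50.6
finger_force: 63.2
```

```bash
python3 -m creep '0 0.0005 0.02 0 0 0 0.2; 0 0 0.03 0 0 0 0.2; 0 0 0.035 0 0 0 0.2; 0 0 0.025 0 0 0 0.2; 0 0 0.01 0 0 0 0.2' |head -2; python3 -m creep '0 0 0.003 0 0 0 0.2;0 0 0 0 0 0 0.2;0 0 0 0 0 0 0.2'
```

```text
t: 33.95
eef_pos: [473.1, -320.2, 68.4]
t: 34.25
eef_pos: [475.2, -322.4, 69.2]
tool_rot: [[1.0, 0.011, 0.003], [0.011, -1.0, -0.002], [0.003, 0.002, -1.0]]
ft_force: [1.2, 0.0, -2.9]
gripper_width: 50.6
finger_force: 63.2
```

```bash
python3 -m creep '0 0 0.003 0 0 0 0.2; 0 -0.0005 0.001 0 0 0 0.2;0 0 0 0 0 0 0.2;0 0 0 0 0 0 0.2;0 0 0 0 0 0 0.2'
```

```text
t: 34.75
eef_pos: [474.2, -321.4, 63.9]
tool_rot: [[1.0, 0.011, 0.0], [0.011, -1.0, -0.0], [0.0, 0.0, -1.0]]
ft_force: [-0.0, 0.1, -2.7]
gripper_width: 50.7
finger_force: 63.2
```

```bash
python3 -m creep '0.0005 -0.0005 0.001 0 0 0 0.2;0 0 0 0 0 0 0.2;0 0 0 0 0 0 0.2'|sed -n '2p;4p';python3 -m creep '0 0 0.0005 0 0 0 0.2;0 0 0 0 0 0 0.2;0 0 0 0 0 0 0.2'|sed -n '2p;4p'
```

```text
eef_pos: [474.7, -320.8, 62.7]
ft_force: [-0.5, 0.1, -3.1]
eef_pos: [474.7, -320.8, 62.6]
ft_force: [-1.0, 1.4, 2.5]
```

```bash
python3 -m creep '0 0 0 0 0 0 -0.25; 0 0 0 0 0 0 -0.5; 0 0 0 0 0 0 -0.8;0 0 -0.01 0 0 0 -1;0 0 -0.035 0 0 0 -1'|head -2; python3 -m creep '0 0 -0.05 0 0 0 -1;0 0 -0.04 0 0 0 -1;0 -0.02 0 0 0 0 -1;0.012 -0.035 0 0 0 0 -1;0.015 -0.045 0 0 0 0 -1'|head -2; python3 -m creep '0.015 -0.045 0 0 0 0 -1;0.015 -0.045 0 0 0 0 -1;0.015 -0.045 0 0 0 0 -1;0.012 -0.04 0 0 0 0 -1;0.006 -0.023 0 0 0 0 -1'|head -2; python3 -m creep '0 0 0 0 0 -0.06 -1;0 0 0 0 0 -0.15 -1;0 0 0 0 0 -0.15 -1;0 0 0 0 0 -0.15 -1;0 0 0 0 0 -0.15 -1'|head -2;python3 -m creep '0 0 0 0 0 -0.15 -1;0 0 0 0 0 -0.15 -1;0 0 0 0 0 -0.15 -1;0 0 0 0 0 -0.15 -1;0 0 0 0 0 -0.15 -1'|head -2; python3 -m creep '0 0 0 0 0 -0.1 -1;0 0 0 0 0 0 -1;0 0 0 0 0 0 -1'
```

```text
t: 35.85
eef_pos: [472.8, -319.6, 105.1]
t: 36.35
eef_pos: [500.4, -220.3, 197.8]
t: 36.85
eef_pos: [561.7, -18.5, 197.3]
t: 37.35
eef_pos: [561.0, -21.5, 197.2]
t: 37.85
eef_pos: [561.0, -21.6, 197.2]
t: 38.15
eef_pos: [561.2, -21.7, 197.3]
tool_rot: [[0.052, 0.999, -0.0], [0.999, -0.052, 0.0], [0.0, -0.0, -1.0]]
ft_force: [0.2, -0.8, 0.2]
gripper_width: 85.3
finger_force: 0.0
```

```bash
python3 -m creep '0 0 0.025 0 0 0 -1; 0 0 0.035 0 0 0 -1; 0 0 0.035 0 0 0 -1; 0 0 0.025 0 0 0 -1; 0 0 0.01 0 0 0 -1' |head -2; python3 -m creep '0 0 0.004 0 0 -0.002 -1;0 0 0 0 0 0 -1;0 0 0 0 0 0 -1;0 0 0 0 0 0 -1;0 0 0 0 0 0 -1'|head -2; python3 -m creep '0 0 0 0 0 0 0;0 0 0 0 0 0 0.2;0 0 0 0 0 0 0.3;0 0 0 0 0 0 0.3;0 0 0 0 0 0 0.3'
```

```text
t: 38.65
eef_pos: [559.7, -21.7, 64.8]
t: 39.15
eef_pos: [562.0, -21.9, 64.2]
t: 39.65
eef_pos: [561.8, -21.9, 63.6]
tool_rot: [[0.048, 0.999, 0.001], [0.999, -0.048, -0.0], [-0.0, 0.001, -1.0]]
ft_force: [0.8, 0.1, 2.5]
gripper_width: 45.6
finger_force: 62.2
```

```bash
python3 -m creep '0 0 -0.01 0 0 0 0.3; 0 0 -0.025 0 0 0 0.3; 0 0 -0.035 0 0 0 0.3; 0 0 -0.035 0 0 0 0.3; 0 0 -0.02 0 0 0 0.3' |head -2; python3 -m creep '-0.015 0 0 0 0 0 0.3; -0.03 -0.004 0 0 0 0 0.3; -0.04 -0.004 0 0 0 0 0.3; -0.04 -0.004 0 0 0 0 0.3; -0.04 -0.004 0 0 0 0 0.3'|head -2; python3 -m creep '-0.035 -0.002 0 0 0 0 0.3;-0.02 0 0 0 0 0 0.3;-0.01 0 0 0 0 0 0.3;-0.0055 0 0 0 0 0 0.3; 0 0 0 0 0 0 0.3'|head -2; python3 -m creep '0 0 0.02 0 0 0 0.3; 0 0 0.03 0 0 0 0.3; 0 0 0.03 0 0 0 0.3; 0 0 0.02 0 0 0 0.3; 0 0 0.015 0 0 0 0.3' |head -2; python3 -m creep '0 0 0.003 0 0 0 0.3;0 0 0 0 0 0 0.3;0 0 0 0 0 0 0.3;0 0 0 0 0 0 0.3;0 0 0 0 0 0 0.3'
```

```text
t: 40.15
eef_pos: [562.0, -21.9, 191.2]
t: 40.65
eef_pos: [535.8, -187.7, 186.6]
t: 41.15
eef_pos: [531.7, -256.2, 187.5]
t: 41.65
eef_pos: [531.6, -254.4, 71.5]
t: 42.15
eef_pos: [532.6, -256.4, 71.2]
tool_rot: [[0.048, 0.999, 0.002], [0.999, -0.048, -0.001], [-0.001, 0.002, -1.0]]
ft_force: [-0.0, -0.7, -3.1]
gripper_width: 45.6
finger_force: 62.0
```

```bash
python3 -m creep '0 0 0.004 0 0 0 0.3; 0 0 0.001 0 0 0 0.3;0 0 0 0 0 0 0.3;0 0 0 0 0 0 0.3;0 0 0 0 0 0 0.3'|sed -n '2p;4p';python3 -m creep '0 0 0.001 0 0 0 0.3;0 0 0 0 0 0 0.3;0 0 0 0 0 0 0.3'|sed -n '2,4p'
```

```text
eef_pos: [532.2, -256.3, 65.3]
ft_force: [0.8, 0.1, -2.3]
eef_pos: [532.4, -256.3, 64.6]
tool_rot: [[0.048, 0.999, 0.001], [0.999, -0.048, -0.0], [-0.0, 0.001, -1.0]]
ft_force: [-0.2, -0.2, -0.3]
```

```bash
python3 -m creep '0 0 0.0005 0 0 0 0.3;0 0 0 0 0 0 0.3'|sed -n '2p;4p'; python3 -m creep '0 0 0 0 0 0 -0.2; 0 0 0 0 0 0 -0.6; 0 0 0 0 0 0 -1;0 0 -0.01 0 0 0 -1;0 0 -0.035 0 0 0 -1'|head -2; python3 -m creep '0 0 -0.05 0 0 0 -1;0 0 -0.04 0 0 0 -1;0.02 0.002 0 0 0 0 -1;0.035 0.005 0 0 0 0 -1;0.04 0.006 0 0 0 0 -1'|head -2; python3 -m creep '0.035 0.006 0 0 0 0 -1;0.02 0.003 0 0 0 0 -1;0.008 0 0 0 0 -0.048 -1;0 0 0 0 0 0 -1;0 0 0 0 0 0 -1'
```

```text
eef_pos: [532.4, -256.4, 64.5]
ft_force: [-0.7, 0.2, 5.1]
t: 43.65
eef_pos: [530.1, -255.2, 106.4]
t: 44.15
eef_pos: [549.9, -161.8, 200.0]
t: 44.65
eef_pos: [561.8, -99.7, 199.2]
tool_rot: [[0.001, 1.0, 0.001], [1.0, -0.001, -0.0], [-0.0, 0.001, -1.0]]
ft_force: [0.5, 0.4, 0.1]
gripper_width: 85.4
finger_force: 0.0
```

Down 133 to 66.

```bash
python3 -m creep '0 0 0.025 0 0 0 -1; 0 0 0.035 0 0 0 -1; 0 0 0.035 0 0 0 -1; 0 0 0.025 0 0 0 -1; 0 0 0.01 0 0 0 -1' |head -2; python3 -m creep '0 0 0.003 0 0 0 -1;0 0 0 0 0 0 -1;0 0 0 0 0 0 -1;0 0 0 0 0 0 -1;0 0 0 0 0 0 -1'|head -2; python3 -m creep '0 0 0 0 0 0 0;0 0 0 0 0 0 0.2;0 0 0 0 0 0 0.3;0 0 0 0 0 0 0.3;0 0 0 0 0 0 0.3'
```

```text
t: 45.15
eef_pos: [560.1, -100.2, 66.4]
t: 45.65
eef_pos: [562.2, -99.6, 66.7]
t: 46.15
eef_pos: [562.1, -99.5, 66.1]
tool_rot: [[0.0, 1.0, 0.001], [1.0, -0.0, -0.0], [-0.0, 0.001, -1.0]]
ft_force: [-0.1, -0.5, 2.6]
gripper_width: 42.5
finger_force: 61.2
```

```bash
python3 -m creep '0 0 -0.01 0 0 0 0.3; 0 0 -0.025 0 0 0 0.3; 0 0 -0.035 0 0 0 0.3; 0 0 -0.035 0 0 0 0.3; 0 0 -0.025 0 0 0 0.3' |head -2; python3 -m creep '-0.015 0 0 0 0 0 0.3; -0.03 -0.004 0 0 0 0 0.3; -0.04 -0.004 0 0 0 0 0.3; -0.04 -0.004 0 0 0 0 0.3; -0.04 -0.004 0 0 0 0 0.3'|head -2; python3 -m creep '-0.04 -0.003 0 0 0 0 0.3;-0.035 -0.0025 0 0 0 0 0.3;-0.025 0 0 0 0 0 0.3;-0.011 0 0 0 0 0 0.3; 0 0 0 0 0 0 0.3'|head -2; python3 -m creep '0 0 0 0 0 0 0.3;0 0 0 0 0 0 0.3;0 0 0 0 0 0 0.3'
```

```text
t: 46.65
eef_pos: [561.9, -99.5, 198.1]
t: 47.15
eef_pos: [544.2, -266.3, 193.9]
t: 47.65
eef_pos: [539.2, -376.7, 194.0]
t: 47.95
eef_pos: [540.4, -374.2, 195.9]
tool_rot: [[-0.002, 1.0, -0.0], [1.0, 0.002, 0.0], [0.0, -0.0, -1.0]]
ft_force: [-0.3, 0.9, -2.1]
gripper_width: 42.8
finger_force: 61.3
```

```bash
python3 -m creep '-0.001 0 0.02 0 0 0 0.3; 0 0 0.03 0 0 0 0.3; 0 0 0.035 0 0 0 0.3; 0 0 0.023 0 0 0 0.3; 0 0 0.01 0 0 0 0.3' |head -2; python3 -m creep '0 0 0.003 0 0 0 0.3;0 0 0 0 0 0 0.3;0 0 0 0 0 0 0.3;0 0 0 0 0 0 0.3;0 0 0 0 0 0 0.3'; python3 -m creep '0 0 0.001 0 0 0 0.3;0 0 0.001 0 0 0 0.3;0 0 0 0 0 0 0.3;0 0 0 0 0 0 0.3;0 0 0 0 0 0 0.3'
```

```text
t: 48.45
eef_pos: [539.3, -374.8, 75.3]
t: 48.95
eef_pos: [540.6, -376.8, 75.8]
tool_rot: [[0.0, 1.0, 0.002], [1.0, -0.0, -0.001], [-0.001, 0.002, -1.0]]
ft_force: [0.3, 0.0, -2.7]
gripper_width: 42.6
finger_force: 61.4
t: 49.45
eef_pos: [540.3, -376.5, 72.7]
tool_rot: [[0.0, 1.0, 0.0], [1.0, -0.0, 0.0], [0.0, 0.0, -1.0]]
ft_force: [-1.0, -0.3, -2.2]
gripper_width: 42.8
finger_force: 61.4
```

```bash
python3 -m creep '0.0008 0 0.003 0 0 0 0.3;0 0 0.001 0 0 0 0.3;0 0 0.001 0 0 0 0.3;0 0 0 0 0 0 0.3;0 0 0 0 0 0 0.3'|sed -n '2p;4p'; python3 -m creep '0 0 0.0005 0 0 0 0.3;0 0 0 0 0 0 0.3;0 0 0 0 0 0 0.3'|sed -n '2p;4p'
```

```text
eef_pos: [540.2, -375.7, 67.7]
ft_force: [1.0, -0.1, -2.1]
eef_pos: [540.2, -375.7, 67.3]
ft_force: [-0.1, -0.6, -1.5]
```

```bash
python3 -m creep '0 0 0.0005 0 0 0 0.3;0 0 0 0 0 0 0.3;0 0 0 0 0 0 0.3'|sed -n '2p;4p'
```

```text
eef_pos: [540.3, -375.7, 67.2]
ft_force: [-2.2, 1.0, 1.2]
```

Contact. Release, retreat up and away, and check.

```bash
python3 -m creep '0 0 0 0 0 0 -0.2; 0 0 0 0 0 0 -0.6; 0 0 0 0 0 0 -1;0 0 -0.01 0 0 0 -1;0 0 -0.035 0 0 0 -1'|head -2; python3 -m creep '0 0 -0.05 0 0 0 -1;0 0 -0.05 0 0 0 -1;0 0 -0.05 0 0 0 -1;0.02 0 -0.02 0 0 0 -1;0.04 0 0 0 0 0 -1'|head -2; python3 -m creep '0.045 0 0 0 0 0 -1;0.045 0 0 0 0 0 -1;0.045 0 0 0 0 0 -1;0.045 0 0 0 0 0 -1;0.04 0 0 0 0 0 -1'|head -2; python3 -m creep '0.02 0 0 0 0 0 -1;0 0 0 0 0 0 -1;0 0 0 0 0 0 -1;0 0 0 0 0 0 -1'
python3 - <<'E'
from fit import *
old={n:np.load(n+"0.npz") for n in("scene","side")}
for n in old:
    im,d,c=shot(n)
    if n=="side":cv2.imwrite("pics/side4.png",im)
    for P in (world(old[n]["d"],old[n])[old[n]["d"]>0],world(d,c)[d>0]):
        o=[circ(P,*a)[0] for a in((474,-321,26,20,72,31),(540,-375,22,20,78,28))]
        q=(np.hypot(P[:,0]-532,P[:,1]+256)<34)&(P[:,2]>75)&(P[:,2]<86);b=cv2.minAreaRect(P[q,:2].astype(np.float32))
        print(n,o,np.round(b[0],1),round(b[2],1),circ(P,509.6,298,26,62,80,31))
E
```

```text
t: 51.05
eef_pos: [538.3, -374.3, 109.0]
t: 51.55
eef_pos: [541.6, -318.0, 287.1]
t: 52.05
eef_pos: [539.9, -93.7, 282.8]
t: 52.45
eef_pos: [540.3, -76.7, 282.0]
tool_rot: [[0.001, 1.0, 0.001], [1.0, -0.001, -0.001], [-0.001, 0.001, -1.0]]
ft_force: [0.2, 0.3, 0.2]
gripper_width: 85.3
finger_force: 0.0
scene [[475.1, -321.3], [540.9, -375.2]] [ 534.2 -256.8] 86.4 None
scene [[475.4, -321.1], [541.3, -375.3]] [ 534.5 -257.1] 86.3 ([511.1, 297.5], 94, 1.0)
side [[472.5, -320.6], [538.7, -374.5]] [ 530.  -255.6] 87.2 None
side [[472.7, -320.3], [539.1, -374.5]] [ 529.4 -255.5] 89.0 ([508.1, 299.3], 84, 0.7)
```

View pics/side4.png

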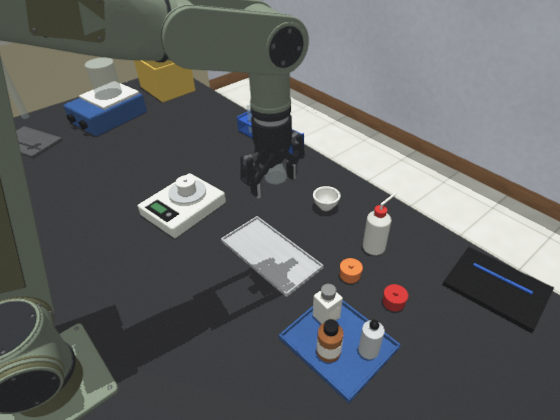

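The side view shows the crucible on the pan (186,187) and all three bottles upright in the rack at (328,305), (330,342) and (371,339). Camera fits put them within about 0.6 mm of where they started.

```bash
python3 -c "from station import job_done; print(job_done())"
```

```text
the job is handed in; nothing more can be done
None
```

The job is handed in at about 52 s of the 136 s allowed: the crucible stands centred on the pan to about 1 mm, the three bottles are back in the rack within about 0.6 mm of where they started, and the flask, wash bottle and mortar were left alone.

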